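Switch on the guarded bench power

ROBOT

A 7-joint arm with a two-finger parallel gripper is mounted at the origin on the work surface. World frame = base frame: x ahead of the robot, y to its left, z up, the work surface at z = 0. Lengths are in m, angles in rad, forces in N, time in s.
With the tool pointing down it reaches from about 0.425 to 0.875 m from the base axis. Payload 9.9 kg.
Tool frame: the origin (TCP) lies midway between the tips of the shut fingers; the grasp point (between the pads) lies 19 mm behind it; z points along the fingers, y is the direction in which the jaws open and shut (so a half turn about z gives the same grasp; the last joint's range is limited). The gripper opens to 85 mm and grips with 20 to 120 N. Pads are 22 mm wide; open, the fingers measure 114 mm over their backs; the gripper's body (76 mm by 85 mm) begins 54 mm behind the grasp point. The pads swing forward as they close: fully open they stand 13 mm farther back than shut.
Start: joints at [-1.41, 0.576, 0.025, 1.437, -0.015, 1.129, -0.057], TCP at [0.164, 0.655, 0.192] pointing down, gripper open.
Joint ranges: [-2.76, 2.76], [-0.34, 2.15], [-1.52, 1.57], [0.19, 2.46], [-1.09, 4.23], [0.17, 1.99], [-2.82, 2.82]. Speed limits (rad/s): [2.22, 2.22, 3.01, 3.01, 3.14, 3.14, 3.14].

INTERFACE

Orientations are given as a unit quaternion [x, y, z, w].
In Python, from workcell import ctrl gives the robot as it stands. The module is installed in compiled form; this text tells all that it offers.
- The arm moves only by the tool drive_tool, never from a script. Its argument "motion" is one flat list of numbers, 5 for each row, row after row: the opening, from 0 (shut) to 1 (fully open), then the shift along the tool's x, y, z in cm, then the turn about the tool's z in degrees. A call has 1 to 10 rows; each row shifts and turns the pose as measured when the row begins, along the tool's axes as they then stand; what a row does not reach is not made up. A row lasts 1/10 s, in which the tool goes at most 50 mm and 8.59 degrees, less where a joint would pass 70% of its speed; a pose out of reach is approached as far as the arm can. A call is refused whole if a number of a shift passes 5 or a number of a turn 8.59, either way. A call with a gripper value outside its range is refused whole. The fingers move at their own pace and stop on an object; the grip force is fixed at half the most. Time passes only in rows, so rows that do not move let the fingers close. It gives the time, the measured TCP pose, the force and the opening at its end, in the units of the state.
- ctrl.state(): the state, without advancing time (a new reading comes with each control period).
- ctrl.camera(name): name is "scene" or "top" or "wrist"; returns a dict with "img" (480x640x3 uint8, red, green, blue), "mtx" (3x3 intrinsics, pixels), "xyz" and "rotation" of the camera in the world; the wrist camera has in their place "hand_eye" (4x4, takes a point from camera to tool coordinates, whose origin is the TCP and whose axes are the flange's). Camera axes: x right, y up, looking along -z (the intrinsics and any distortion apply to the point x, -y, -z); pixel columns grow to the right and rows downward; lengths in m; the calibration is good to about 2 mm. A picture is of the moment at which its call begins: read the wrist's pose just before it. There is no depth.
- ctrl.job_done(): hands the job in, once; it reports no verdict.
The state is a dict: "time": time; "qpos": joint angles; "qvel": joint speeds; "effort": joint torques, N m; "tcp_pos": TCP position; "eef_rot": TCP orientation; "ft_force": force on the tool from outside, world axes, zero at the start; "ft_torque": the same for the moment, N m; "opening": finger opening in m.
Only numpy, scipy, OpenCV 4.12 (cv2) and the standard library are available. Lean on these libraries where they do the work, as an engineer would, in place of code of your own. Each camera call takes 0.05 s, during which the arm holds its last target.

TASK

Switch on the bench's test power: with a fingertip, lift the hinged guard of the guarded switch box right back, flip the toggle beneath it all the way over towards the guard's hinge, then push the guard forward again so that it drops shut over the flipped toggle. Only touch and push: pick nothing up, do not disturb the bare toggle on the other box, and leave everything else on the bench standing where it is.

Things in the scene. Friction and masses are not known exactly. Their poses are not given: they have to be found in the camera images.
- switch_box: Guarded switch box, fixed to the bench: grey housing 106 mm (its x) by 94 mm (its y) by 40 mm high, a toggle on top under a black hinged guard. Origin at the centre of its underside; z up. The guard's free front edge is on its -x side (roughly towards the robot), the hinge on its +x side. It may be the left or the right one of the two boxes.
- guard (a joint): Angle of the guard in rad: 0 = shut (plate level), grows as the front edge lifts, stop at 2.3. About 70 g, no spring: let go below about 1.5 it falls shut, above about 1.7 it falls back to the stop and stays open. Two cheeks, 3 mm thick, 66 mm apart inside, hang 17 mm below the plate's middle along its sides; in front it is open, 43 mm clear between plate and housing.
- guard_lip (a point): Point on the guard's underside, in the middle of its front edge, 80 mm from the hinge line; moves with the guard. Shut: at x -38, y 0, z 83 mm in the box's frame. The plate (72 mm wide, 4 mm thick) runs from here to the hinge; from here outwards a flared lip, as wide, rises at 45 degrees to x -51, z 97 mm. A fingertip goes in under it.
- guard_hinge (a point): Middle of the guard's hinge line, which is parallel to the box's y: at x +42, y 0, z 85 mm in the box's frame, fixed. On either side, at y +42 and -42 mm, stands a post 12 mm long in x, 6 mm thick, up to z 92 mm.
- toggle (a joint): Angle of the guarded toggle in rad: near 0 = off, leaning 0.5 rad to the box's -x; 1.0 = fully flipped, leaning 0.5 rad to +x (towards the hinge). Pivot at x 0, y 0, z 40 mm in the box's frame; stiff by friction (about 1 to 2 N at the tip), no spring, and stays where it is left.
- toggle_tip (a point): Tip of the guarded toggle, a round steel bat 10 mm thick, 34 mm long from pivot to tip; the tip is about 70 mm above the bench.
- bare_box: The other switch box, fixed, with the same housing (106 x 94 x 40 mm) and the same toggle but no guard; origin at the centre of its underside. To be left alone.
- bare_tip (a point): Tip of the bare toggle on the other box, about 70 mm above the bench; to be left as it is.
- flux_jar: bystander: small amber jar with a black cap, 32 mm across, 35 mm high, standing beside the guarded box; origin at the centre of its underside
- tape_roll: bystander: roll of tape lying flat, 48 mm across, 18 mm high, beside the bare box; origin at the centre of its underside
- screwdriver: bystander: black-handled screwdriver lying flat, 160 mm long along its own x; origin under its middle
- spray_bottle: bystander: white bottle with a black cap, 44 mm across, 110 mm high, behind the boxes; origin at the centre of its underside
- pen_cup: bystander: empty grey cup, 66 mm across, 80 mm high; origin at the centre of its underside
- multimeter: bystander: grey hand-held meter lying flat, 140 x 75 x 32 mm (40 mm to the top of its dial); origin at the centre of its underside
- circuit_board: bystander: green circuit board with chips, 90 x 120 mm, up to 22 mm high; origin at the centre of its underside

How it is judged:
On the way, in this order (a step that is already met when the one before it is completed fails the run):
1. the guard is lifted clear of the toggle (hinge above 0.9 rad) (value of joint guard above 0.9 rad), for 0.05 s.
2. the toggle is flipped over (above 0.8 of 1.0 rad) while the guard is up (value of joint toggle above 0.8 rad and value of joint guard above 0.6 rad), for 0.1 s.
At the end, for the whole second after the job is handed in: The guard is shut (hinge below 0.08 rad) and still, over the toggle, which is flipped over (above 0.8 of 1.0 rad); the bare toggle's tip is within 4 mm of where it was, and every bystander within 15 mm (value of joint guard below 0.08 rad and value of joint toggle above 0.8 rad and velocity of joint guard below 0.1 rad/s and distance of bare_tip from where it was at the start of the episode below 0.004 m and distance of each of flux_jar, tape_roll, screwdriver, spray_bottle, pen_cup, multimeter, circuit_board from where it was at the start of the episode below 0.015 m); the robot touches nothing.
It fails at once if the bare toggle on the other box is moved (tip by more than 4 mm) (distance of bare_tip from where it was at the start of the episode above 0.004 m).
It fails at once if a bystander is picked up or pushed (moved more than 15 mm) or tipped over (distance of any of flux_jar, tape_roll, screwdriver, spray_bottle, pen_cup, multimeter, circuit_board from where it was at the start of the episode above 0.015 m or angle between any of flux_jar, tape_roll, screwdriver, spray_bottle, pen_cup, multimeter, circuit_board's own z axis and vertical above 0.5 rad).
It also fails if it takes over 54 s, if anything falls off the work surface, if the arm or the gripper's body presses on something with over 40 N, if the wrist force passes 120 N, or if a joint passes its speed limit or range.

## Working session

There is one attempt and no reset: what is moved stays moved. The work goes in short steps, Python scripts to look and compute and a tool call to move; the robot and the scene stay as the last step left them, time stands still between calls to the robot, and variables do not carry over. Pictures are saved under pics/ and viewed, and the job is handed in when it is done.

Besides the shell and the picture viewer there is one more tool, called after "Emit:" as name(argument=value, ...) on one line, values as JSON. drive_tool: Moves the arm, as the interface text tells. Its arguments: {"type":"object","properties":{"motion":{"type":"array"}},"required":["motion"]}

```bash
mkdir -p pics; python3 - <<'E'
from workcell import ctrl
import cv2
s=ctrl.state(); print({k:s[k] for k in ("time","tcp_pos","eef_rot","opening","ft_force")})
import pickle
for n in ("scene","top"):
    c=ctrl.camera(n); pickle.dump(c,open(f"{n}.pkl","wb"))
    print(n,c["mtx"],c["xyz"],c["rotation"],c["img"].shape,[k for k in c])
    cv2.imwrite(f"pics/{n}0.png",c["img"][:,:,::-1])
E
```

```text
{'time': 0.0, 'tcp_pos': array([0.16347717, 0.65435045, 0.19144947]), 'eef_rot': array([ 1.22095304e-01,  9.92518017e-01, -8.47582993e-04, -6.96671461e-05]), 'opening': 0.0851755550118583, 'ft_force': array([ 0.45279534,  0.39216733, -0.95008822])}
scene [[494.56389416   0.         317.92154805]
 [  0.         494.56389416 234.33479972]
 [  0.           0.           1.        ]] [1.34824034 0.49516677 0.81269571] [0.20668924 0.37993381 0.77942412 0.45324154] (480, 640, 3) ['img', 'mtx', 'xyz', 'rotation']
top [[449.50592586   0.         325.73208196]
 [  0.         449.50592586 232.92259478]
 [  0.           0.           1.        ]] [ 0.42638054 -0.00838856  1.3727493 ] [ 0.04299606 -0.03474898 -0.69686712  0.71506648] (480, 640, 3) ['img', 'mtx', 'xyz', 'rotation']
```

View pics/scene0.png

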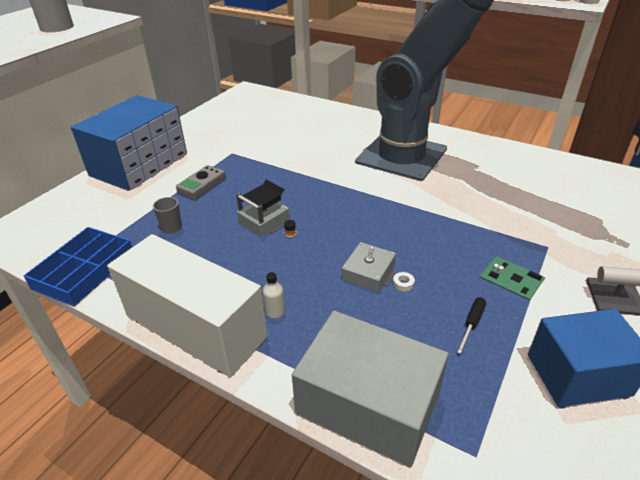

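View pics/top0.png

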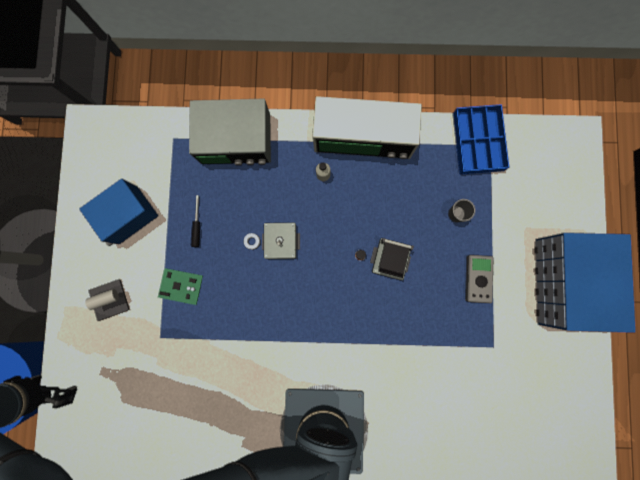

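The guarded box is at (393,259) in the top view, on the right (negative y), with the jar at (361,255). The bare box is at (280,241). I'll zoom in and measure.

```bash
cat > h.py <<'E'
import numpy as np,cv2,pickle
from scipy.spatial.transform import Rotation as R
def ray(c,uv):
    K=c["mtx"]; d=np.array([(uv[0]-K[0,2])/K[0,0],-(uv[1]-K[1,2])/K[1,1],-1.])
    return np.array(c["xyz"]),R.from_quat(c["rotation"]).apply(d)
def onz(c,uv,z):
    o,d=ray(c,uv); return o+d*(z-o[2])/d[2]
def proj(c,P):
    K=c["mtx"]; p=R.from_quat(c["rotation"]).inv().apply(np.atleast_2d(P)-np.array(c["xyz"]))
    return np.c_[K[0,2]+K[0,0]*p[:,0]/-p[:,2],K[1,2]-K[1,1]*p[:,1]/-p[:,2]]
E
python3 - <<'E'
from h import *
t=pickle.load(open("top.pkl","rb")); s=pickle.load(open("scene.pkl","rb"))
def crop(c,x0,y0,x1,y1,f,n): cv2.imwrite(n,cv2.resize(c["img"][y0:y1,x0:x1,::-1],None,fx=f,fy=f,interpolation=cv2.INTER_CUBIC))
crop(t,340,225,430,295,8,"pics/t1.png"); crop(s,225,165,315,245,7,"pics/s1.png")
print(onz(t,(393,260),.06),onz(t,(280,241),.04),onz(t,(361,255),.03))
E
```

```text
[ 0.49674215 -0.18923006  0.06      ] [0.54572813 0.14474685 0.04      ] [ 0.51081243 -0.09780677  0.03      ]
```

View pics/t1.png

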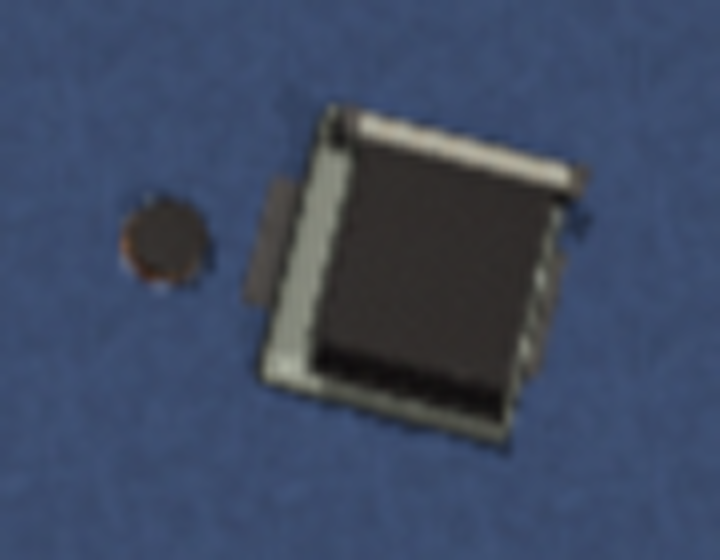

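View pics/s1.png

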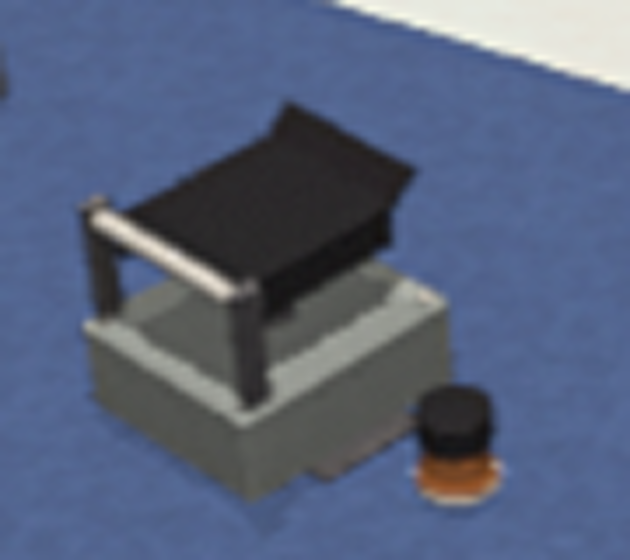

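```bash
cat > fit.py <<'E'
from h import *
from scipy.optimize import least_squares
t=pickle.load(open("top.pkl","rb")); s=pickle.load(open("scene.pkl","rb"))
T=lambda u,v:(340+(u+.5)/8-.5,225+(v+.5)/8-.5)
S=lambda u,v:(225+(u+.5)/7-.5,165+(v+.5)/7-.5)
obs=[(t,T(262,380),(-53,47,40)),(t,T(505,440),(-53,-47,40)),
(t,T(312,370),(-51,36,97)),(t,T(503,418),(-51,-36,97)),
(s,S(88,325),(53,-47,40)),(s,S(250,420),(53,47,40)),(s,S(448,300),(-53,47,40)),
(s,S(290,100),(-51,-36,99)),(s,S(415,172),(-51,36,99)),
(t,T(357,122),(42,36,87)),(t,T(572,180),(42,-36,87))]
for c,uv,p in obs:
    print(p,onz(c,uv,p[2]/1000).round(4))
def W(q): 
    return R.from_euler('z',q[2]).apply(np.array([o[2] for o in obs])/1000)+[q[0],q[1],0]
def f(q):
    w=W(q); return np.concatenate([(onz(c,uv,w[i][2])-w[i])[:2] for i,(c,uv,p) in enumerate(obs)])
r=least_squares(f,[.5,-.19,-.2],loss='soft_l1',f_scale=.003)
print(r.x,np.degrees(r.x[2])); print((f(r.x).reshape(-1,2)*1000).round(1))
E
python3 fit.py
```

```text
(-53, 47, 40) [ 0.4607 -0.1314  0.04  ]
(-53, -47, 40) [ 0.441 -0.221  0.04 ]
(-51, 36, 97) [ 0.4632 -0.1437  0.097 ]
(-51, -36, 97) [ 0.4481 -0.2112  0.097 ]
(53, -47, 40) [ 0.5428 -0.2441  0.04  ]
(53, 47, 40) [ 0.5617 -0.155   0.04  ]
(-53, 47, 40) [ 0.4634 -0.132   0.04  ]
(-51, -36, 99) [ 0.4491 -0.2095  0.099 ]
(-51, 36, 99) [ 0.4681 -0.1395  0.099 ]
(42, 36, 87) [ 0.5525 -0.1597  0.087 ]
(42, -36, 87) [ 0.5336 -0.2368  0.087 ]
[ 0.50362734 -0.18806712 -0.23337172] -13.371214684183665
[[-2.3 -1.3]
 [-0.2  0.5]
 [ 0.8 -2.5]
 [ 2.4  0.1]
 [-1.5  1.9]
 [-4.3 -0.4]
 [ 0.5 -1.9]
 [ 3.4  1.8]
 [ 5.7  1.8]
 [-0.3  3.1]
 [-2.5 -3.9]]
```

Box origin is about (0.504, -0.188), yaw -13.4°, with residuals of a few mm. The tool's x is already within 1° of the box's -x, so no turn is needed. I'll shut the fingers and swing around the base.

Emit:
drive_tool(motion=[0,-3.6,-2.4,0,0,0,-3.6,-2.4,0,0,0,-3.6,-2.4,0,0,0,-3.6,-2.4,0,0,0,-3.6,-2.4,0,0,0,-3.6,-2.4,0,0,0,-3.6,-2.4,0,0,0,-3.6,-2.4,0,0])

```text
time: 0.9
tcp_pos: [0.397, 0.3942, 0.1869]
eef_rot: [0.115, 0.993, -0.003, -0.003]
ft_force: [1.3, 0.2, 0.3]
opening: 0.0001
```

Emit:
drive_tool(motion=[0,-1.8,-3.9,0,0,0,-1.8,-3.9,0,0,0,-1.8,-3.9,0,0,0,-1.8,-3.9,0,0,0,-1.8,-3.9,0,0,0,-1.8,-3.9,0,0,0,-1.8,-3.9,0,0])

```text
time: 1.6
tcp_pos: [0.4597, 0.0868, 0.1864]
eef_rot: [0.116, 0.993, -0.003, -0.003]
ft_force: [0.1, 0.6, 0.0]
opening: 0.0001
```

Emit:
drive_tool(motion=[0,-0.4,-4.5,0,0,0,-0.4,-4.5,0,0,0,-0.4,-4.5,0,0,0,-0.4,-4.5,0,0,0,-0.4,-4.5,0,0,0,0,-4.0,0,0,0,0,0,0,0])

```text
time: 2.3
tcp_pos: [0.4139, -0.192, 0.188]
eef_rot: [0.12, 0.993, -0.005, -0.003]
ft_force: [0.1, 0.2, 0.9]
opening: -0.0005
```

```bash
cat > look.py <<'E'
import sys
from h import *
from workcell import ctrl
tag=sys.argv[1]
s=ctrl.state()
B=np.array([.5036,-.1881,0]);Rb=R.from_euler('z',-.2334)
print(s["time"],"box mm",(Rb.inv().apply(s["tcp_pos"]-B)*1000).round(1),"toolx in box",Rb.inv().apply(R.from_quat(s["eef_rot"]).apply([1,0,0])).round(3),"toolz",R.from_quat(s["eef_rot"]).apply([0,0,1]).round(3),s["ft_force"].round(1),s["qpos"].round(2))
def crop(im,x0,y0,x1,y1,f): return cv2.resize(im[y0:y1,x0:x1,::-1],None,fx=f,fy=f,interpolation=cv2.INTER_CUBIC)
for n in sys.argv[2:]:
    c=ctrl.camera(n); pickle.dump(c,open(f"{n}_{tag}.pkl","wb"))
    im={"scene":lambda i:crop(i,205,120,325,250,4),"top":lambda i:crop(i,330,190,450,310,4),"wrist":lambda i:i[:,:,::-1]}[n](c["img"])
    cv2.imwrite(f"pics/{n}_{tag}.png",im)
    if n=="wrist": print(c["mtx"],c["hand_eye"])
E
python3 look.py a wrist scene
```

```text
2.3 box mm [-86.4 -24.6 188. ] toolx in box [-1.     0.008  0.004] toolz [-0.006 -0.008 -1.   ] [0.1 0.2 0.9] [ 0.12  0.27  0.27  2.   -0.08  0.89  1.75]
[[338.79330959   0.         315.02391266]
 [  0.         338.79330959 239.09331416]
 [  0.           0.           1.        ]] [[-8.51472136e-04  9.46922233e-01  3.21461600e-01  8.35967043e-02]
 [ 9.99999569e-01  9.25413802e-04 -7.72195957e-05 -1.61364453e-04]
 [-3.70605953e-04  3.21461396e-01 -9.46922612e-01 -1.81397764e-01]
 [ 0.00000000e+00  0.00000000e+00  0.00000000e+00  1.00000000e+00]]
```

View pics/wrist_a.png

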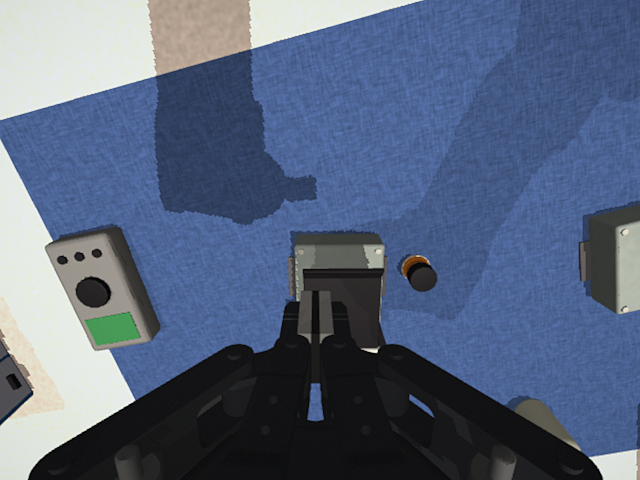

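View pics/scene_a.png

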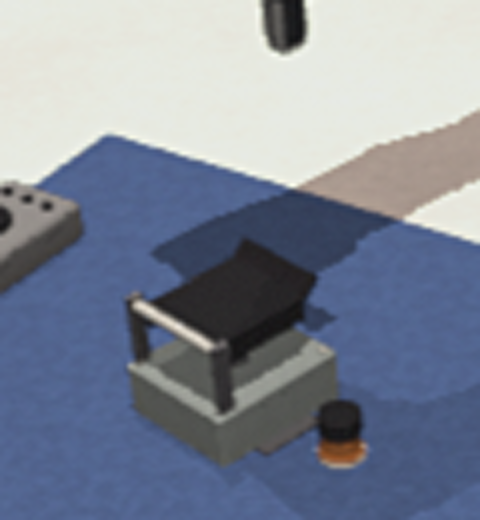

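The wrist view shows the lip's outer edge from (304,270) to (383,270), aligned with the tool. I'll cross-check its position.

```bash
python3 - <<'E'
from h import *
from workcell import ctrl
s=ctrl.state(); c=pickle.load(open("wrist_a.pkl","rb"))
H=c["hand_eye"]; Rt=R.from_quat(s["eef_rot"])
c["xyz"]=Rt.apply(H[:3,3])+s["tcp_pos"]; c["rotation"]=(Rt*R.from_matrix(H[:3,:3])).as_quat()
B=np.array([.5036,-.1881,0]);Rb=R.from_euler('z',-.2334)
for uv,z in [((304,270),.099),((383,270),.099),((292,234),.04),((384,234),.04)]:
    p=onz(c,uv,z); print(p.round(4),(Rb.inv().apply(p-B)*1000).round(1))
E
```

```text
[ 0.448  -0.2059  0.099 ] [-50.  -30.2  99. ]
[ 0.4639 -0.1393  0.099 ] [-49.9  38.3  99. ]
[ 0.431  -0.2166  0.04  ] [-64.  -44.5  40. ]
[ 0.4528 -0.1253  0.04  ] [-63.9  49.3  40. ]
```

All agree within about 3 mm. I'll centre on the lip and go down in front of it, with the tip at about 72 mm.

Emit:
drive_tool(motion=[0,0,2.7,0,0,0,0,0,3.8,0,0,0,0,3.8,0,0,0,0,3.6,0,0,0,0,0,0])

```text
time: 2.9
tcp_pos: [0.4257, -0.1526, 0.0733]
eef_rot: [0.112, 0.994, -0.002, -0.0]
ft_force: [-0.9, -0.1, 0.6]
opening: -0.0005
```

```bash
python3 look.py b wrist scene
```

```text
2.9 box mm [-84.   16.5  73.3] toolx in box [-1.    -0.008  0.   ] toolz [-0.001 -0.003 -1.   ] [-0.9 -0.1  0.6] [ 0.1   0.43  0.2   2.16 -0.15  0.57  1.74]
[[338.79330959   0.         315.02391266]
 [  0.         338.79330959 239.09331416]
 [  0.           0.           1.        ]] [[-8.49799288e-04  9.46918653e-01  3.21472150e-01  8.35998457e-02]
 [ 9.99999574e-01  9.20167114e-04 -6.69559637e-05 -1.47367871e-04]
 [-3.59209951e-04  3.21471956e-01 -9.46919032e-01 -1.81402271e-01]
 [ 0.00000000e+00  0.00000000e+00  0.00000000e+00  1.00000000e+00]]
```

Emit:
drive_tool(motion=[0,0,-1.4,0,0,0,0,0,0,0,0,0,0,0,0])

```text
time: 3.3
tcp_pos: [0.428, -0.1667, 0.0814]
eef_rot: [0.112, 0.994, -0.002, 0.005]
ft_force: [-0.6, 0.3, 0.5]
opening: -0.0003
```

```bash
python3 look.py c scene
```

```text
3.3 box mm [-78.5   3.3  81.4] toolx in box [-1.    -0.01  -0.011] toolz [ 0.01  -0.005 -1.   ] [-0.6  0.3  0.5] [ 0.12  0.42  0.2   2.14 -0.14  0.58  1.77]
```

View pics/scene_c.png

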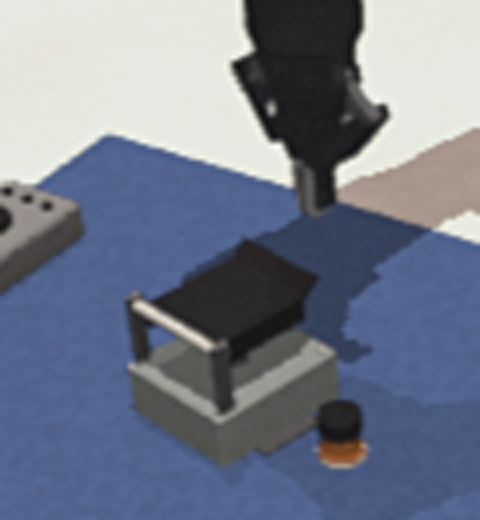

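View pics/wrist_b.png

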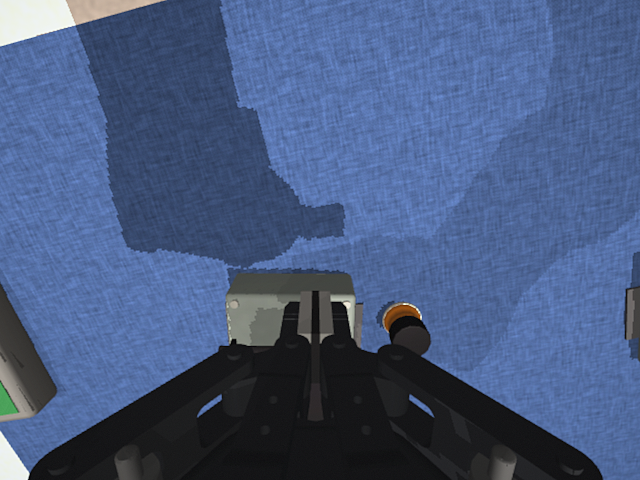

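The finger is in front of and centred on the lip. I'll lower a little, then push forward and up along the edge's arc.

Emit:
drive_tool(motion=[0,0,0,1.0,0,0,-0.5,0,0,0,0,-0.5,0,0,0])

```text
time: 3.65
tcp_pos: [0.4391, -0.1681, 0.0721]
eef_rot: [0.111, 0.994, -0.002, 0.007]
ft_force: [-0.4, 0.3, -0.1]
opening: -0.0003
```

```bash
python3 look.py d
```

```text
3.65 box mm [-67.3   4.5  72.1] toolx in box [-1.    -0.011 -0.014] toolz [ 0.013 -0.005 -1.   ] [-0.4  0.3 -0.1] [ 0.13  0.44  0.19  2.13 -0.15  0.57  1.77]
```

Emit:
drive_tool(motion=[0,-0.4,0,0,0,0,-0.4,0,0,0])

```text
time: 3.85
tcp_pos: [0.448, -0.1698, 0.072]
eef_rot: [0.111, 0.994, -0.002, 0.006]
ft_force: [-0.4, 0.0, -0.3]
opening: -0.0001
```

```bash
python3 look.py e scene
```

```text
3.85 box mm [-58.3   4.9  72. ] toolx in box [-1.    -0.011 -0.013] toolz [ 0.012 -0.005 -1.   ] [-0.4  0.  -0.3] [ 0.13  0.45  0.19  2.11 -0.15  0.58  1.77]
```

View pics/scene_e.png

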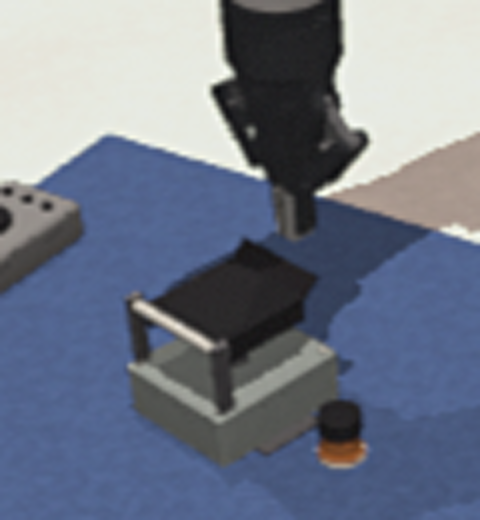

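```bash
python3 - <<'E'
from h import *
from workcell import ctrl
s=ctrl.state(); c=pickle.load(open("scene_e.pkl","rb"))
print((proj(c,s["tcp_pos"])-[205,120])*4)
B=np.array([.5036,-.1881,0]);Rb=R.from_euler('z',-.2334)
print((proj(c,Rb.apply(np.array([[-51,36,97],[-51,-36,97],[-38,36,83],[53,47,40]])/1000)+B)-[205,120])*4)
E
```

```text
[[295.78379119 284.2030351 ]]
[[318.15648688 274.1217502 ]
 [244.92843804 234.8115031 ]
 [305.12024201 300.19539945]
 [217.684799   422.04292476]]
```

Emit:
drive_tool(motion=[0,-0.3,0,0,0,0,-0.3,0,0,0])

```text
time: 4.1
tcp_pos: [0.4551, -0.1714, 0.0721]
eef_rot: [0.111, 0.994, -0.002, 0.007]
ft_force: [-0.1, 0.4, 0.6]
opening: -0.0001
```

```bash
python3 look.py f scene
```

```text
4.1 box mm [-51.1   5.   72.1] toolx in box [-1.    -0.011 -0.014] toolz [ 0.013 -0.005 -1.   ] [-0.1  0.4  0.6] [ 0.13  0.46  0.19  2.09 -0.15  0.59  1.77]
```

View pics/scene_f.png

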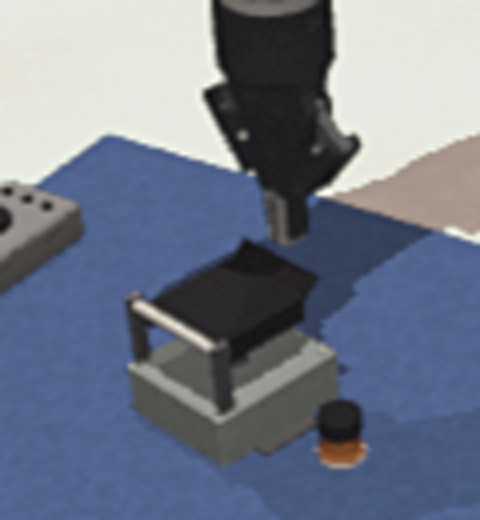

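```bash
python3 - <<'E'
from h import *
B=np.array([.5036,-.1881,0]);Rb=R.from_euler('z',-.2334)
for n,p in [("a",(-86.4,-24.6,188)),("c",(-78.5,3.3,81.4)),("e",(-58.3,4.9,72)),("f",(-51.1,5,72.1))]:
    c=pickle.load(open(f"scene_{n}.pkl","rb"))
    print(n,(proj(c,Rb.apply(np.array(p)/1000)+B)-[205,120])*4)
c=pickle.load(open("scene_f.pkl","rb"))
cv2.imwrite("pics/f2.png",cv2.resize(c["img"][140:220,235:315,::-1],None,fx=8,fy=8,interpolation=cv2.INTER_CUBIC))
E
python3 look.py f wrist top >/dev/null
```

```text
a [[284.88107066 100.80092479]]
c [[316.01445832 258.8106976 ]]
e [[296.73192164 283.70249847]]
f [[288.96306882 288.09674808]]
```

View pics/f2.png

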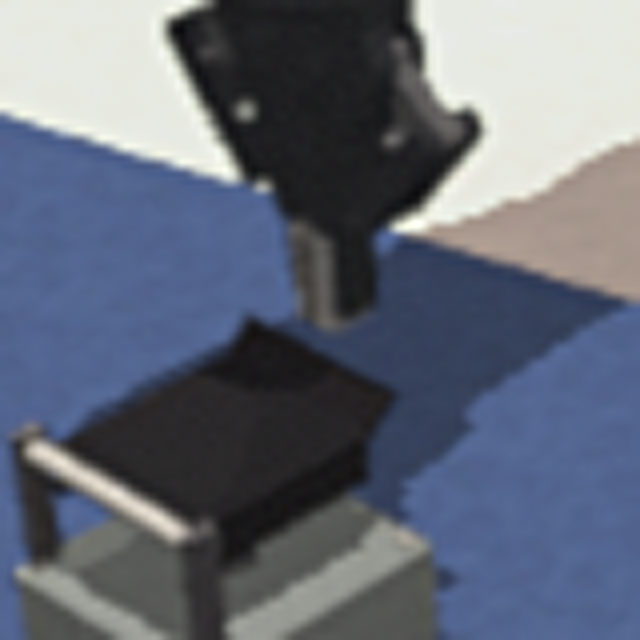

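View pics/wrist_f.png

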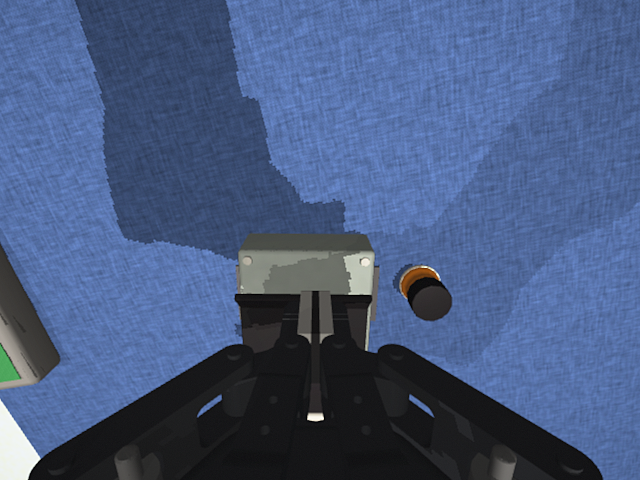

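```bash
python3 - <<'E'
from h import *
c=pickle.load(open("wrist_f.pkl","rb"));H=c["hand_eye"];Hi=np.linalg.inv(H);K=c["mtx"]
for p in [(0,0,0),(0,0,-.02),(0,0,-.04),(.011,0,0),(.011,0,-.02),(.011,0,-.03),(.011,0,-.04)]:
    q=Hi[:3,:3]@np.array(p)+Hi[:3,3]; print(p,K[0,2]+K[0,0]*q[0]/-q[2],K[1,2]-K[1,1]*q[1]/-q[2])
s=None
from workcell import ctrl
s=ctrl.state(); Rt=R.from_quat(s["eef_rot"]); c["xyz"]=Rt.apply(H[:3,3])+s["tcp_pos"]; c["rotation"]=(Rt*R.from_matrix(H[:3,:3])).as_quat()
B=np.array([.5036,-.1881,0]);Rb=R.from_euler('z',-.2334)
for uv,z in [((236,295),.097),((368,296),.097),((244,249),.04),((373,250),.04)]:
    print((Rb.inv().apply(onz(c,uv,z)-B)*1000).round(1))
E
```

```text
(0, 0, 0) 315.28588896196857 274.64113620184986
(0, 0, -0.02) 315.3265148648814 290.5070215310381
(0, 0, -0.04) 315.37671112959475 310.110479492432
(0.011, 0, 0) 315.27431749610435 257.2001127461136
(0.011, 0, -0.02) 315.31451497621805 271.5097074999616
(0.011, 0, -0.03) 315.3380383852442 279.883626696931
(0.011, 0, -0.04) 315.364394841277 289.26606071791963
[-51.2 -36.   97. ]
[-51.4  32.3  97. ]
[-54.5 -43.   40. ]
[-54.7  43.7  40. ]
```

```bash
python3 - <<'E'
from h import *
c=pickle.load(open("top_f.pkl","rb"))
cv2.imwrite("pics/tf.png",cv2.resize(c["img"][220:300,340:440,::-1],None,fx=7,fy=7,interpolation=cv2.INTER_CUBIC))
from workcell import ctrl
print((proj(c,ctrl.state()["tcp_pos"])-[340,220])*7)
E
```

```text
[[330.53387543 379.40329684]]
```

View pics/tf.png

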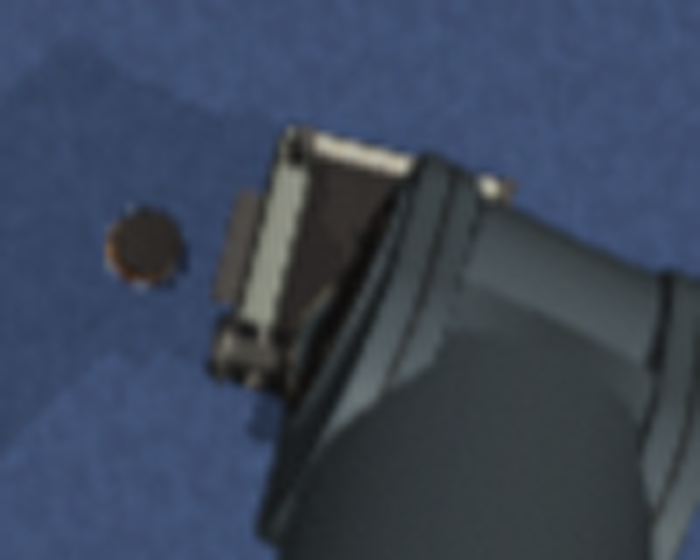

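```bash
python3 - <<'E'
from h import *
from workcell import ctrl
s=ctrl.state(); Rt=R.from_quat(s["eef_rot"])
c=pickle.load(open("scene_f.pkl","rb"))
for a in(-.011,0,.011):
  for h in (0,.02,.03,.04,.05):
    P=[Rt.apply((a,b,-h))+s["tcp_pos"] for b in (-.012,0,.012)]
    print(a,h,((proj(c,P)-[235,140])*8).round(0).tolist())
E
```

```text
-0.011 0 [[290.0, 416.0], [314.0, 430.0], [339.0, 443.0]]
-0.011 0.02 [[286.0, 366.0], [310.0, 379.0], [335.0, 392.0]]
-0.011 0.03 [[284.0, 340.0], [308.0, 354.0], [333.0, 367.0]]
-0.011 0.04 [[282.0, 315.0], [306.0, 328.0], [332.0, 341.0]]
-0.011 0.05 [[279.0, 289.0], [304.0, 302.0], [330.0, 315.0]]
0 0 [[314.0, 403.0], [338.0, 416.0], [363.0, 429.0]]
0 0.02 [[310.0, 353.0], [335.0, 366.0], [360.0, 379.0]]
0 0.03 [[308.0, 327.0], [333.0, 340.0], [358.0, 353.0]]
0 0.04 [[306.0, 302.0], [331.0, 314.0], [356.0, 327.0]]
0 0.05 [[304.0, 276.0], [329.0, 288.0], [354.0, 301.0]]
0.011 0 [[338.0, 390.0], [362.0, 403.0], [387.0, 416.0]]
0.011 0.02 [[334.0, 340.0], [359.0, 352.0], [384.0, 365.0]]
0.011 0.03 [[332.0, 314.0], [357.0, 327.0], [382.0, 340.0]]
0.011 0.04 [[330.0, 288.0], [355.0, 301.0], [380.0, 314.0]]
0.011 0.05 [[328.0, 263.0], [353.0, 275.0], [379.0, 288.0]]
```

Scene and wrist views agree that the visible fingertip sits about 39 mm behind (above) the reported TCP. That also explains why nothing touched at x = -51. I'll take the real tip as TCP z + 39 mm, back off, and go lower. TCP z of about 41 mm is safe under either reading.

Emit:
drive_tool(motion=[0,1.5,0,0,0,0,1.4,0,0,0,0,0,-0.4,1.5,0,0,0,0,1.5,0,0,0,0,0,0])

```text
time: 4.75
tcp_pos: [0.4246, -0.1689, 0.0415]
eef_rot: [0.111, 0.994, -0.002, 0.007]
ft_force: [0.5, 0.1, -0.8]
opening: 0.0001
```

```bash
python3 look.py g
```

```text
4.75 box mm [-81.3   0.4  41.5] toolx in box [-1.    -0.011 -0.015] toolz [ 0.014 -0.006 -1.   ] [ 0.5  0.1 -0.8] [ 0.16  0.48  0.17  2.19 -0.17  0.46  1.8 ]
```

Emit:
drive_tool(motion=[0,-0.6,0,0,0,0,-0.6,0,0,0,0,-0.4,0,0,0])

```text
time: 5.05
tcp_pos: [0.4415, -0.1729, 0.0429]
eef_rot: [0.111, 0.994, -0.002, 0.007]
ft_force: [0.2, -0.2, 0.3]
opening: 0.0001
```

```bash
python3 look.py h scene
```

```text
5.05 box mm [-64.    0.4  42.9] toolx in box [-1.    -0.011 -0.015] toolz [ 0.014 -0.006 -1.   ] [ 0.2 -0.2  0.3] [ 0.15  0.5   0.17  2.15 -0.17  0.49  1.8 ]
```

View pics/scene_h.png

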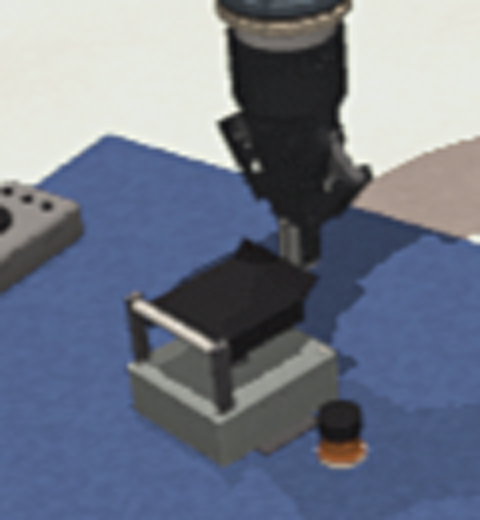

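The fingertip now drops behind the lip edge, at about (300,262). I'll push on with small steps.

Emit:
drive_tool(motion=[0,-0.3,0,0,0,0,-0.3,0,0,0])

```text
time: 5.3
tcp_pos: [0.4459, -0.1737, 0.0431]
eef_rot: [0.111, 0.994, -0.002, 0.005]
ft_force: [-12.3, 2.8, 5.1]
opening: 0.0003
```

Contact, with 12 N at the lip edge. Now up and forward along the arc.

Emit:
drive_tool(motion=[0,-0.2,0,-0.7,0,0,-0.3,0,-0.8,0,0,-0.4,0,-0.8,0])

```text
time: 5.6
tcp_pos: [0.4503, -0.1748, 0.066]
eef_rot: [0.111, 0.994, -0.001, 0.001]
ft_force: [-6.4, 1.4, 2.3]
opening: 0.0
```

```bash
python3 look.py i scene
```

```text
5.6 box mm [-54.9   0.6  66. ] toolx in box [-1.    -0.01  -0.002] toolz [ 0.002 -0.002 -1.   ] [-6.4  1.4  2.3] [ 0.14  0.47  0.19  2.09 -0.15  0.58  1.78]
```

View pics/scene_i.png

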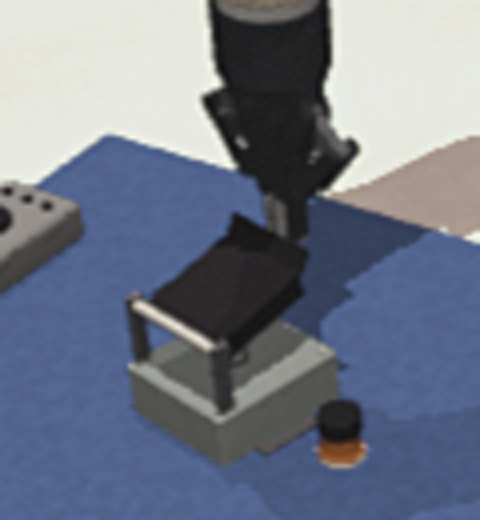

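The guard is lifting. Continuing along the arc.

Emit:
drive_tool(motion=[0,-0.5,0,-0.8,0,0,-0.5,0,-0.7,0,0,-0.6,0,-0.7,0,0,-0.6,0,-0.6,0,0,-0.6,0,-0.5,0])

```text
time: 6.15
tcp_pos: [0.4764, -0.1808, 0.1041]
eef_rot: [0.112, 0.994, -0.001, -0.001]
ft_force: [-1.0, -0.9, 0.9]
opening: -0.0
```

```bash
python3 look.py j scene
```

```text
6.15 box mm [-28.2   0.8 104.1] toolx in box [-1.    -0.009  0.001] toolz [-0.002 -0.001 -1.   ] [-1.  -0.9  0.9] [ 0.12  0.45  0.21  1.99 -0.14  0.72  1.76]
```

View pics/scene_j.png

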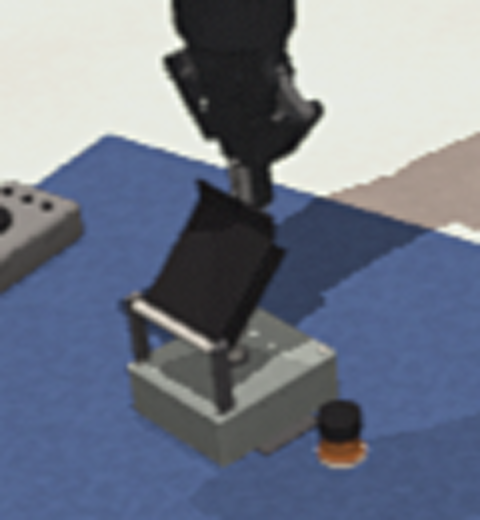

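Emit:
drive_tool(motion=[0,-0.8,0,-0.3,0,0,-0.9,0,-0.2,0,0,-0.9,0,0,0,0,-1.0,0,0,0,0,-1.0,0,0,0,0,-1.0,0,0,0,0,-1.0,0,0,0,0,-0.8,0,0,0,0,0,0,0,0])

```text
time: 7.1
tcp_pos: [0.56, -0.1991, 0.1099]
eef_rot: [0.111, 0.994, -0.001, 0.002]
ft_force: [0.6, -0.1, -0.1]
opening: 0.0005
```

```bash
python3 look.py k scene
```

```text
7.1 box mm [ 57.4   2.3 109.9] toolx in box [-1.    -0.011 -0.005] toolz [ 0.004 -0.002 -1.   ] [ 0.6 -0.1 -0.1] [ 0.13  0.55  0.21  1.77 -0.14  0.83  1.75]
```

View pics/scene_k.png

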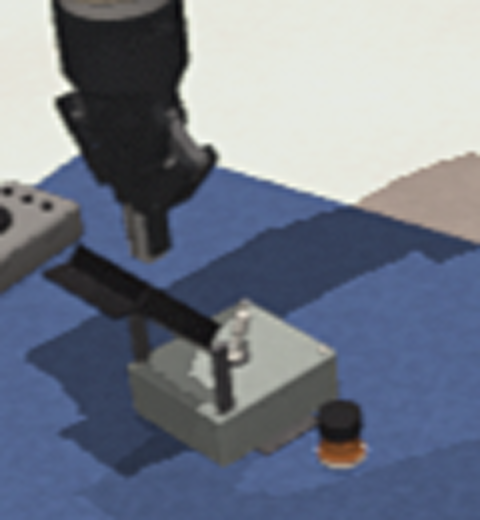

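The guard is fully open against its stop, and the toggle stands at about (240,335), still off. I'll go back over the front and down behind the toggle.

Emit:
drive_tool(motion=[0,3.0,0,0,0,0,3.0,0,0,0,0,3.0,0,0,0,0,1.5,-0.2,0,0,0,0,0,0,0])

```text
time: 7.65
tcp_pos: [0.4506, -0.1767, 0.1087]
eef_rot: [0.111, 0.994, -0.001, 0.001]
ft_force: [0.2, 0.6, 0.2]
opening: -0.0001
```

```bash
python3 look.py l scene wrist
```

```text
7.65 box mm [-54.2  -1.1 108.7] toolx in box [-1.    -0.01  -0.002] toolz [ 0.002 -0.002 -1.   ] [0.2 0.6 0.2] [ 0.12  0.41  0.21  2.05 -0.13  0.7   1.77]
[[338.79330959   0.         315.02391266]
 [  0.         338.79330959 239.09331416]
 [  0.           0.           1.        ]] [[-8.49887980e-04  9.46917794e-01  3.21474678e-01  8.36008678e-02]
 [ 9.99999576e-01  9.18963041e-04 -6.31304353e-05 -1.45623114e-04]
 [-3.55202680e-04  3.21474488e-01 -9.46918174e-01 -1.81405694e-01]
 [ 0.00000000e+00  0.00000000e+00  0.00000000e+00  1.00000000e+00]]
```

View pics/scene_l.png

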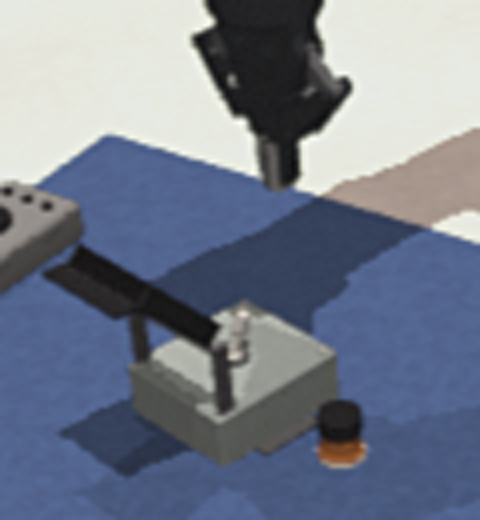

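View pics/wrist_l.png

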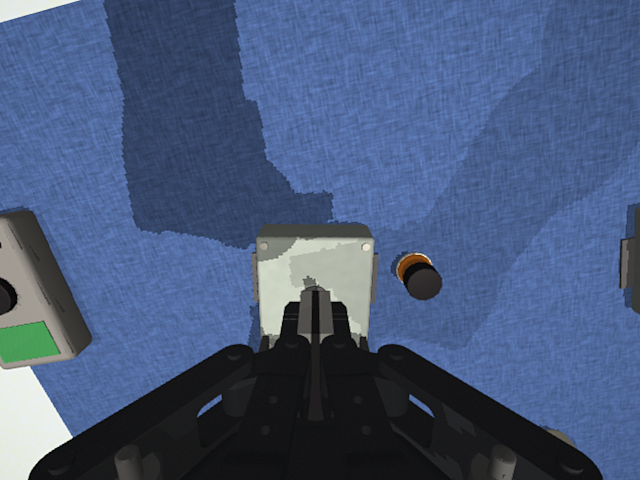

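The toggle tip shows at about (315,287), centred on the finger. I'll go down in stages.

Emit:
drive_tool(motion=[0,0,0,3.0,0,0,0,0,3.0,0,0,0,0,1.5,0,0,0,0,0,0])

```text
time: 8.15
tcp_pos: [0.461, -0.1782, 0.0325]
eef_rot: [0.11, 0.994, -0.001, 0.006]
ft_force: [-0.6, 0.2, 0.1]
opening: -0.0
```

Emit:
drive_tool(motion=[0,0,0,0.6,0,0,0,0,0.4,0,0,0,0,0,0])

```text
time: 8.45
tcp_pos: [0.4635, -0.1788, 0.0228]
eef_rot: [0.11, 0.994, -0.002, 0.007]
ft_force: [-0.1, -0.0, -0.6]
opening: 0.0002
```

```bash
python3 look.py m scene wrist
```

```text
8.45 box mm [-41.1  -0.2  22.8] toolx in box [-1.    -0.013 -0.015] toolz [ 0.014 -0.005 -1.   ] [-0.1 -0.  -0.6] [ 0.17  0.55  0.16  2.11 -0.18  0.47  1.81]
[[338.79330959   0.         315.02391266]
 [  0.         338.79330959 239.09331416]
 [  0.           0.           1.        ]] [[-8.54272463e-04  9.46917614e-01  3.21475199e-01  8.36033817e-02]
 [ 9.99999576e-01  9.19417704e-04 -5.08304142e-05 -1.43203257e-04]
 [-3.43702204e-04  3.21475019e-01 -9.46917998e-01 -1.81416865e-01]
 [ 0.00000000e+00  0.00000000e+00  0.00000000e+00  1.00000000e+00]]
```

View pics/scene_m.png

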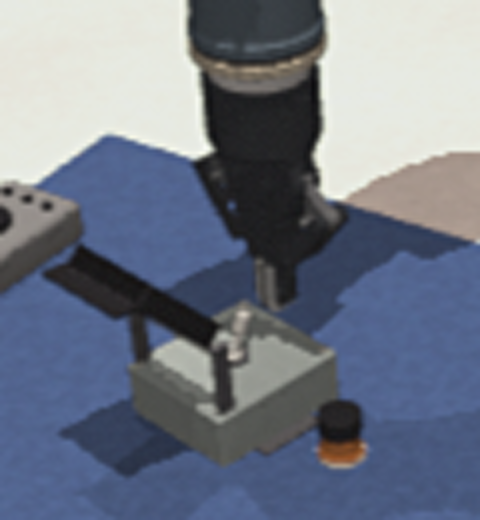

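In position at box x -41, tip z about 62 mm, no contact force. I'll push the toggle over.

Emit:
drive_tool(motion=[0,-0.7,0,0,0,0,-0.7,0,0,0,0,-0.7,0,0,0,0,-0.6,0,0,0])

```text
time: 8.95
tcp_pos: [0.4915, -0.1852, 0.025]
eef_rot: [0.11, 0.994, -0.002, 0.008]
ft_force: [-2.1, 0.5, 1.5]
opening: 0.0002
```

```bash
python3 look.py n scene
```

```text
8.95 box mm [-12.5   0.   25. ] toolx in box [-1.    -0.013 -0.015] toolz [ 0.015 -0.005 -1.   ] [-2.1  0.5  1.5] [ 0.16  0.58  0.16  2.04 -0.18  0.52  1.8 ]
```

View pics/scene_n.png

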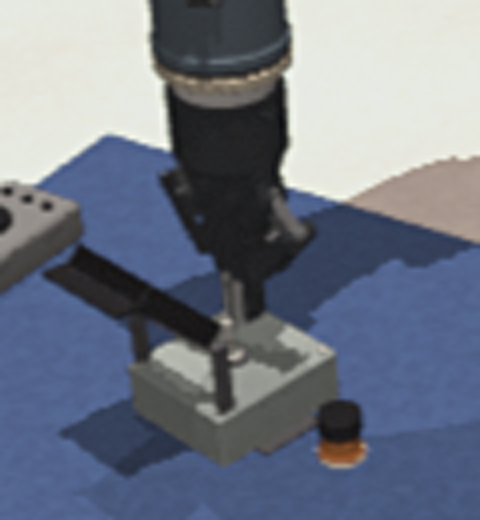

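Emit:
drive_tool(motion=[0,-0.5,0,0.2,0,0,-0.5,0,0.1,0])

```text
time: 9.2
tcp_pos: [0.5029, -0.1878, 0.022]
eef_rot: [0.11, 0.994, -0.002, 0.008]
ft_force: [-5.3, 1.2, 3.0]
opening: 0.0001
```

Emit:
drive_tool(motion=[0,-0.3,0,0.1,0,0,-0.2,0,0.1,0])

```text
time: 9.4
tcp_pos: [0.5029, -0.188, 0.0204]
eef_rot: [0.111, 0.994, -0.001, 0.003]
ft_force: [-13.4, 5.7, 32.8]
opening: 0.0001
```

```bash
python3 look.py o scene
```

```text
9.4 box mm [-0.7 -0.  20.4] toolx in box [-1.    -0.012 -0.007] toolz [ 0.006 -0.002 -1.   ] [-13.4   5.7  32.8] [ 0.16  0.6   0.16  2.   -0.18  0.54  1.8 ]
```

View pics/scene_o.png

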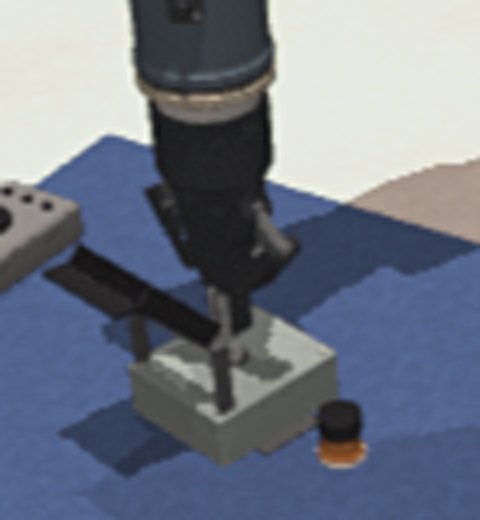

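The force rises against the stop at box x -0.7, which is where a fully flipped bat should sit. I'll back off, raise and look.

Emit:
drive_tool(motion=[0,1.0,0,-0.3,0,0,2.0,0,-1.0,0,0,1.5,0,-3.0,0,0,0.5,0,-4.0,0,0,0,0,-1.0,0])

```text
time: 9.95
tcp_pos: [0.4519, -0.1762, 0.1141]
eef_rot: [0.111, 0.994, -0.0, 0.002]
ft_force: [0.5, -0.2, -0.8]
opening: 0.0002
```

```bash
python3 look.py p scene wrist; python3 - <<'E'
from h import *
c=pickle.load(open("scene_p.pkl","rb"))
cv2.imwrite("pics/p2.png",cv2.resize(c["img"][180:240,225:305,::-1],None,fx=8,fy=8,interpolation=cv2.INTER_CUBIC))
B=np.array([.5036,-.1881,0]);Rb=R.from_euler('z',-.2334)
for th in(-.5,0,.3,.5): print(th,((proj(c,Rb.apply([.034*np.sin(th),0,.04+.034*np.cos(th)])+B)-[225,180])*8).round())
print(((proj(c,Rb.apply([0,0,.04])+B)-[225,180])*8).round())
E
```

```text
9.95 box mm [-53.   -0.4 114.1] toolx in box [-1.    -0.012 -0.004] toolz [ 0.004 -0.001 -1.   ] [ 0.5 -0.2 -0.8] [ 0.12  0.4   0.22  2.04 -0.13  0.71  1.77]
[[338.79330959   0.         315.02391266]
 [  0.         338.79330959 239.09331416]
 [  0.           0.           1.        ]] [[-8.49883210e-04  9.46917323e-01  3.21476067e-01  8.36013947e-02]
 [ 9.99999577e-01  9.18282740e-04 -6.11398042e-05 -1.44495610e-04]
 [-3.53100264e-04  3.21475879e-01 -9.46917702e-01 -1.81407369e-01]
 [ 0.00000000e+00  0.00000000e+00  0.00000000e+00  1.00000000e+00]]
-0.5 [[331. 140.]]
0 [[293. 151.]]
0.3 [[270. 167.]]
0.5 [[257. 182.]]
[[302. 234.]]
```

View pics/p2.png

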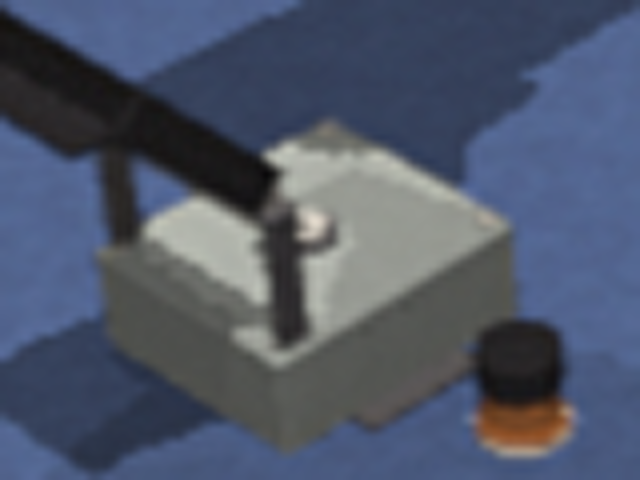

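View pics/wrist_p.png

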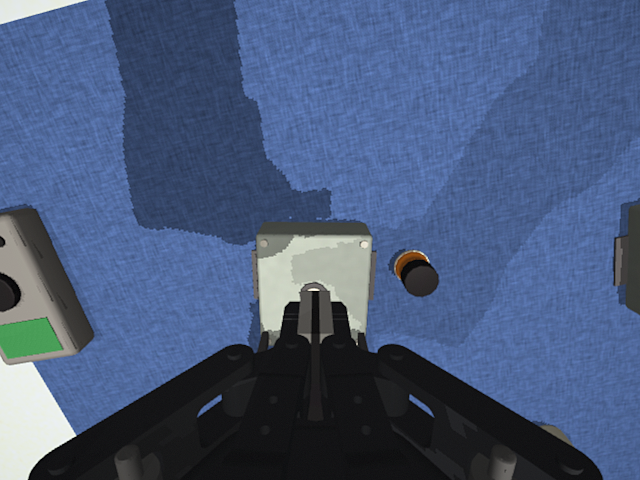

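The bat's tip is hidden behind the guard at about (257,182), where full flip predicts it. Before going behind the guard, I'll check clearance there.

```bash
python3 - <<'E'
from h import *
t=pickle.load(open("top.pkl","rb"));s=pickle.load(open("scene.pkl","rb"))
B=np.array([.5036,-.1881,0]);Rb=R.from_euler('z',-.2334)
for n,c,uv,z in [("white front-left bottom",t,(316,152),0),("white front right bottom",t,(418,158),0),("scene: back left top",s,(110,268),.15),("scene top left",s,(152,238),.15),("scene top right",s,(264,305),.15),("bottle cap",t,(323,165),.11),("cup",t,(462,210),.08),("multimeter",t,(481,280),.03)]:
    p=onz(c,uv,z); print(n,p.round(3),"box",(Rb.inv().apply(p-B)*1000).round())
E
```

```text
white front-left bottom [0.832 0.047 0.   ] box [265. 305.   0.]
white front right bottom [ 0.82  -0.272  0.   ] box [328.  -9.   0.]
scene: back left top [ 0.935 -0.245  0.15 ] box [433.  45. 150.]
scene top left [ 0.824 -0.24   0.15 ] box [324.  24. 150.]
scene top right [0.867 0.084 0.15 ] box [291. 349. 150.]
bottle cap [0.762 0.021 0.11 ] box [203. 263. 110.]
cup [ 0.646 -0.385  0.08 ] box [ 184. -159.   80.]
multimeter [ 0.446 -0.454  0.03 ] box [   5. -272.   30.]
```

Clear: the white cabinet's face is at about box x 300 and the cup is at y -159. Going over the guard to behind it.

Emit:
drive_tool(motion=[0,0,0,-3.0,0,0,0,0,-2.0,0,0,-4.0,0,0,0,0,-4.0,0,0,0,0,-4.0,0,0,0,0,-4.0,0,0,0,0,-3.0,0,0,0,0,0,0,0,0])

```text
time: 10.85
tcp_pos: [0.6441, -0.2159, 0.1502]
eef_rot: [0.109, 0.994, 0.002, -0.003]
ft_force: [-0.6, -0.6, -0.2]
opening: 0.0001
```

```bash
python3 look.py q scene
```

```text
10.85 box mm [143.1   5.4 150.2] toolx in box [-1.    -0.016  0.007] toolz [-0.006  0.004 -1.   ] [-0.6 -0.6 -0.2] [ 0.13  0.63  0.22  1.48 -0.15  1.06  1.74]
```

View pics/scene_q.png

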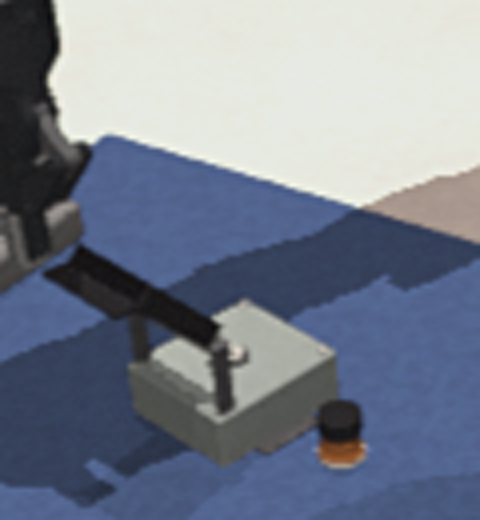

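Emit:
drive_tool(motion=[0,0,-0.3,2.2,0,0,-0.2,0,2.2,0,0,0,0,2.0,0,0,0,0,0,0])

```text
time: 11.3
tcp_pos: [0.6393, -0.2181, 0.0786]
eef_rot: [0.109, 0.994, 0.002, -0.007]
ft_force: [0.0, -0.2, 0.4]
opening: 0.0002
```

```bash
sed -i 's/205,120,325,250,4/175,110,325,250,4/' look.py; python3 look.py r scene
```

```text
11.3 box mm [138.9   2.2  78.6] toolx in box [-1.    -0.015  0.015] toolz [-0.014  0.006 -1.   ] [ 0.  -0.2  0.4] [ 0.14  0.7   0.2   1.56 -0.17  0.92  1.76]
```

View pics/scene_r.png

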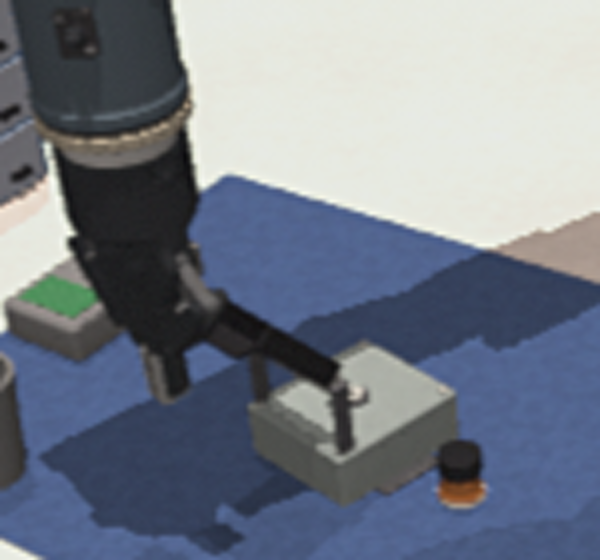

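The finger is behind the open guard with nothing touching. I'll push it forward along the arc.

Emit:
drive_tool(motion=[0,0,0,-0.8,0,0,0.8,0,-0.2,0,0,0.7,0,-0.4,0,0,0.8,0,-0.6,0])

```text
time: 11.75
tcp_pos: [0.6178, -0.2139, 0.1047]
eef_rot: [0.109, 0.994, 0.002, -0.004]
ft_force: [2.2, -0.2, 1.8]
opening: 0.0002
```

```bash
python3 look.py s scene
```

```text
11.75 box mm [117.1   1.3 104.7] toolx in box [-1.    -0.015  0.009] toolz [-0.008  0.005 -1.   ] [ 2.2 -0.2  1.8] [ 0.14  0.64  0.21  1.6  -0.16  0.93  1.76]
```

View pics/scene_s.png

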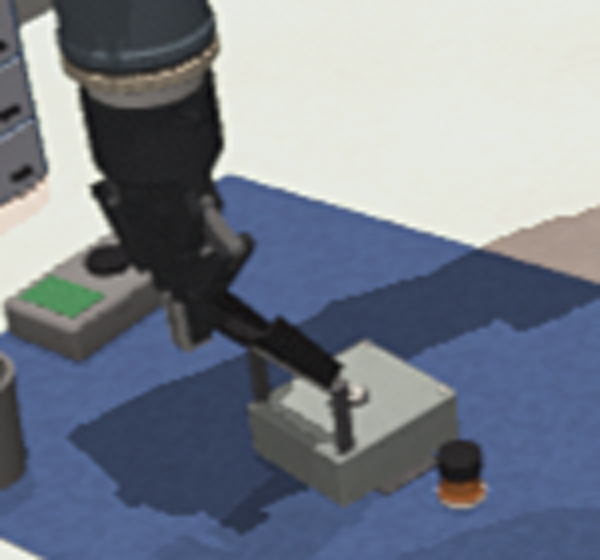

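Emit:
drive_tool(motion=[0,0.8,0,-0.1,0,0,0.8,0,-0.1,0,0,0.9,0,-0.1,0,0,0.9,0,0,0])

```text
time: 12.2
tcp_pos: [0.5817, -0.2062, 0.1113]
eef_rot: [0.109, 0.994, 0.002, -0.003]
ft_force: [0.7, -0.5, 0.7]
opening: -0.0002
```

```bash
python3 look.py t scene
```

```text
12.2 box mm [ 80.2   0.5 111.3] toolx in box [-1.    -0.015  0.006] toolz [-0.005  0.004 -1.   ] [ 0.7 -0.5  0.7] [ 0.13  0.58  0.21  1.7  -0.15  0.88  1.76]
```

View pics/scene_t.png

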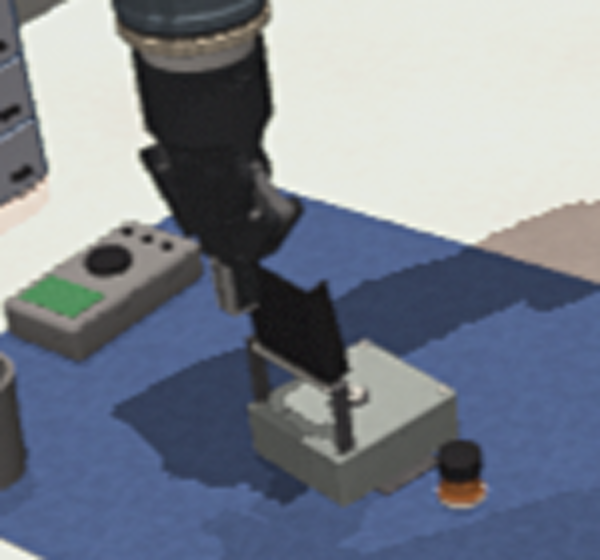

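The guard is coming up past about 100°, still in contact. I'll push on over the balance point.

Emit:
drive_tool(motion=[0,0.8,0,0,0,0,0.8,0,0,0,0,0.8,0,0,0,0,0.8,0,0,0,0,0.6,0,0,0,0,0,0,0,0,0,0,0,0,0])

```text
time: 12.95
tcp_pos: [0.5384, -0.1966, 0.1109]
eef_rot: [0.109, 0.994, 0.002, -0.004]
ft_force: [0.4, -0.1, -0.2]
opening: -0.0
```

```bash
python3 look.py u scene
```

```text
12.95 box mm [ 35.8  -0.2 110.9] toolx in box [-1.    -0.014  0.009] toolz [-0.008  0.005 -1.   ] [ 0.4 -0.1 -0.2] [ 0.13  0.53  0.22  1.81 -0.15  0.83  1.77]
```

View pics/scene_u.png

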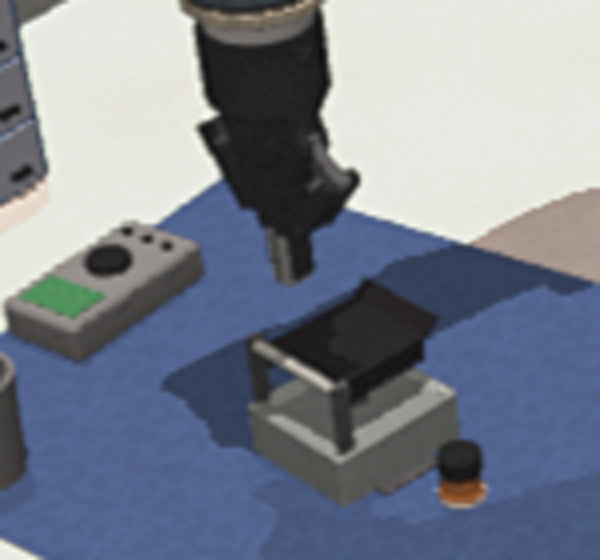

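The guard has dropped shut: its lip corner at (438,317) matches the shut position. I'll retract up and check everything.

Emit:
drive_tool(motion=[0,0,0,-4,0,0,0,0,-4,0,0,3,3,0,0,0,3,4,0,0,0,0,4,0,0,0,0,4,0,0,0,0,4,0,0,0,0,0,0,0,0,0,0,0,0])

```text
time: 13.9
tcp_pos: [0.5254, 0.0072, 0.1956]
eef_rot: [0.11, 0.994, 0.002, -0.002]
ft_force: [0.4, -1.7, -0.4]
opening: 0.0004
```

```bash
python3 look.py v scene top; python3 - <<'E'
from h import *
for n in("scene","top"):
    a=pickle.load(open(n+".pkl","rb"))["img"];b=pickle.load(open(n+"_v.pkl","rb"))["img"]
    cv2.imwrite(f"pics/{n}_final.png",b[:,:,::-1])
a=pickle.load(open("scene.pkl","rb"))["img"];b=pickle.load(open("scene_v.pkl","rb"))["img"]
k=lambda i:cv2.resize(i[180:250,225:305,::-1],None,fx=5,fy=5,interpolation=cv2.INTER_CUBIC)
cv2.imwrite("pics/cmp.png",np.hstack([k(a),k(b)]))
E
```

```text
13.9 box mm [-24.  195.1 195.6] toolx in box [-1.    -0.012  0.004] toolz [-0.003  0.004 -1.   ] [ 0.4 -1.7 -0.4] [-0.25  0.36  0.2   1.83 -0.09  0.97  1.35]
```

View pics/cmp.png

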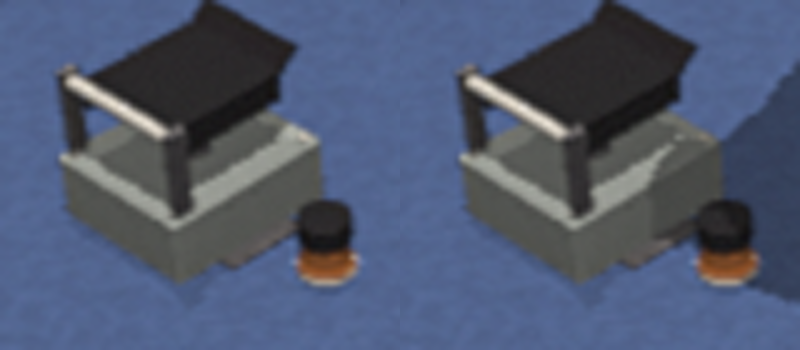

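View pics/scene_final.png

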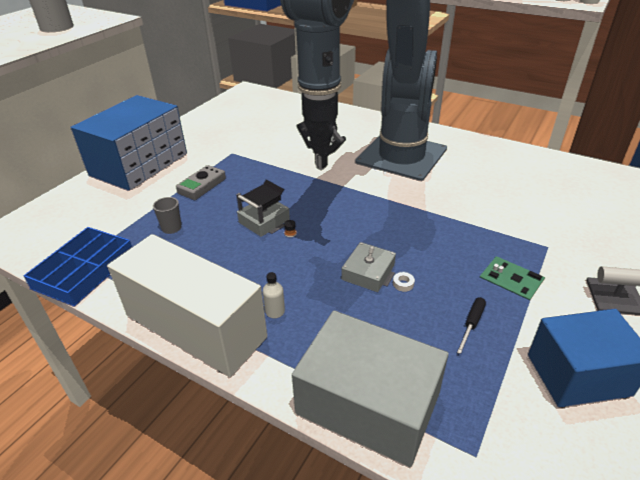

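View pics/top_final.png

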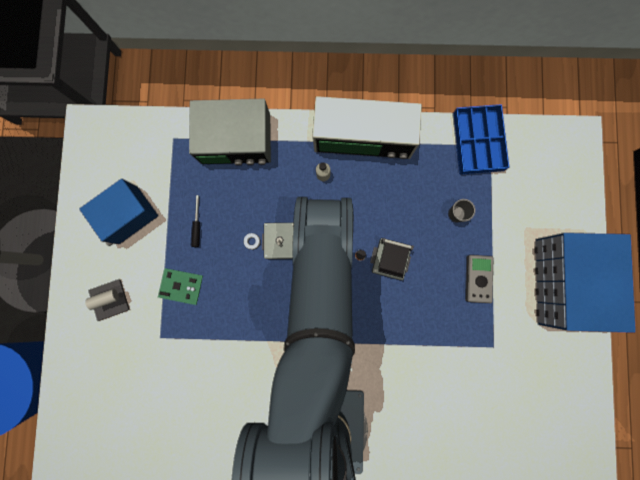

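The before/after views show the guard shut in its original position, and the jar, bare toggle and other items where they were. The arm is clear. Handing in.

```bash
python3 -c "
from workcell import ctrl
s=ctrl.state();print(s['time'],abs(s['qvel']).max());print(ctrl.job_done())"
```

```text
14.0 0.019065897481593857
the job is handed in; nothing more can be done
None
```

I handed the job in at 14.0 s, with the guard shut over the flipped toggle. With the shut fingers I lifted the guard by its lip edge back to its stop and pushed the toggle over towards the hinge. I then pushed the guard forward from behind until it dropped shut.

**Last checks:**
- **Guard:** in the final scene picture it sits in its original shut position.
- **Bystanders and bare toggle:** by eye, none had moved from the first pictures. The finished arm partly blocks the top view.
- **Arm:** it was clear of everything and still.

**What I could not confirm directly:** the toggle is hidden under the guard, so its final angle was never seen. I judge it fully flipped for two reasons:
- The finger met the stop at box x ≈ 0, where a fully flipped toggle should be. The force there was about 13 N sideways and 33 N upward.
- With the guard still open, the tip was hidden behind the guard, as full flip predicts.

**What disagreed:** the pictures put the shut fingertips about 39 mm behind the reported TCP. Because of this, my first approach passed above the lip without touching it, and I corrected all later heights for it.

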